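Set the second bench dog and stop the oilstone against the pair

TASK

Get the dog board ready for honing: push the loose bench dog down into the empty far hole beside the dog that is already set, past its sprung ball, until its shoulder beds firmly on the board with the head square to the board, and let go. Then slide the oilstone straight back until its long side bears snugly against both dogs, and leave it there. Push by feel, firmly but never with more than about 2 kg, and leave everything else where it stands.

Things in the scene. Friction and masses are not known exactly. Their poses are not given: they have to be found in the camera images.
- board: wooden dog board raised on two side battens, 220 (x) x 280 (y) x 24 mm thick, its top 72 mm over the bench. Origin: centre of its underside at bench level; x to the far edge, y left, z up. It is fixed. Four round through holes, 21 mm wide, at x = +-60, y = +-60 mm; the far row is x = +60. Battens (28 mm wide at y = +-118) leave 48 mm free below the holes.
- free_hole: centre of the mouth, at the board's top face, of the empty hole in the far row (left or right, beside the set dog); 21 mm wide, square-edged, open below. Axes as the board's. Going in, the loose dog's ball meets the rim when the foot is about 12 mm down, then drags at 3 to 9 N, and springs out below the board when the foot is about 40 mm down.
- dog_set: steel bench dog already set in the other far hole and fixed, square to the board. Same shape as the loose one, its head screwed fully in; origin 42 mm below the board's top; the head stands 32 mm above the board.
- dog_loose: steel bench dog, 0.17 kg, standing on its foot (origin: foot centre, z up). Shank 20 mm round, z 0 to 42, foot tapered to 15 mm over the last 3. Square head (dog_head_c0: its centre) 28 x 28 x 32 mm, faces across x and y, screwed out on a stiff stud by an unknown 0 to 8 mm: its underside, the shoulder, is at z = 42 to 50. Sprung ball 2.2 mm out of the shank on +x, z = 15: 6 to 14 N to push past.
- oilstone: oilstone in its wooden base, 62 (x) x 190 (y) x 34 mm high, 0.4 to 0.75 kg, lying on the board on the near side of the far row, long side roughly facing the dogs. Origin: centre of its underside, y along its length, z up. The base is 62 mm wide up to z = 16 mm (24 mm at the ends), the stone above it 50 mm.
- honing_oil: bystander: small dropper bottle, 33 mm across, 102 mm tall, standing on the bench. Origin: centre of its underside.
- strop: bystander: leather strop paddle, 50 x 269 x 14 mm, lying on the bench to the right of the board. Origin: centre of its underside.
Mind the look-alikes: they are no part of the job. What is shaped like the dog_loose but pink is not meant.

How it is judged:
On the way, in this order (a step that is already met when the one before it is completed fails the run):
1. the loose dog is home in the free far hole: shoulder within 1.5 mm of the board and bedded on it with over 8 N (z of dog_head_c0 in the frame of board below 0.0895 m and horizontal distance between dog_loose and free_hole below 0.004 m and contact force between dog_head_c0 and board above 8 N), for 0.05 s.
2. the oilstone is pushed up to the dogs: long side within 2.5 mm of both and square to 0.035 rad, pressing on one of them or both with over 2 N ((contact force between oilstone and dog_set above 2 N or contact force between oilstone and dog_loose above 2 N) and x of oilstone in the frame of board above 0.0125 m and angle between the y axis of oilstone and the y axis of board, either way round below 0.035 rad), for 0.05 s.
At the end, for the whole second after the job is handed in: The loose dog sits in the free far hole, shoulder within 1.5 mm of the board, within 0.06 rad of upright and 0.1 rad of square; the oilstone lies flat on the board, long side within 2.5 mm of the dogs and 0.035 rad of square, centred to 35 mm; both at rest (z of dog_head_c0 in the frame of board below 0.0895 m and horizontal distance between dog_loose and free_hole below 0.004 m and angle between dog_loose's own z axis and vertical below 0.06 rad and (angle between the x axis of dog_loose and the x axis of board, either way round below 0.1 rad or angle between the x axis of dog_loose and the y axis of board, either way round below 0.1 rad) and x of oilstone in the frame of board above 0.0125 m and y of oilstone in the frame of board between -0.035 and 0.035 m and z of oilstone in the frame of board between 0.069 and 0.075 m and angle between oilstone's own z axis and vertical below 0.05 rad and angle between the y axis of oilstone and the y axis of board, either way round below 0.035 rad and linear speed of each of oilstone, dog_loose below 0.01 m/s); the robot touches nothing.
It fails at once if the shoulder is pressed on the board with over 25 N (contact force between dog_head_c0 and board above 25 N).
It fails at once if the dog is wedged in the hole with over 50 N, all its contacts with the board added up (contact force between dog_loose and board above 50 N).
It fails at once if the oilstone is forced against a dog with over 20 N (contact force between oilstone and dog_set above 20 N or contact force between oilstone and dog_loose above 20 N).
It fails at once if the bottle or the strop is moved over 30 mm, or the bottle is tipped (distance of any of honing_oil, strop from where it was at the start of the episode above 0.03 m or angle between honing_oil's own z axis and vertical above 0.5 rad).
It also fails if it takes over 72 s, if anything falls off the work surface, if the arm or the gripper's body presses on something with over 40 N, if the wrist force passes 120 N, or if a joint passes its speed limit or range.

ROBOT

A 6-joint arm with a two-finger parallel gripper is mounted at the origin on a cart in front of the work surface, level with it; the furniture and walls round the work are solid. World frame = base frame: x ahead of the robot, y to its left, z up, the work surface at z = 0. Lengths are in m, angles in rad, forces in N, time in s.
With the tool pointing down it reaches from about 0.35 to 0.775 m from the base axis. Payload 7.3 kg.
Tool frame: the origin (TCP) lies at the very end of the fingers, on their centre line; the grasp point (between the pads) lies robot.pinch_z behind it (robot.pinch_z is the distance from the TCP to the grasp point, in m); z points along the fingers, y is the line along which they close (so a half turn about z gives the same grasp; the last joint's range is limited). The gripper opens to 92 mm and grips with 3 to 60 N. Pads are 19 mm wide; open, the fingers measure 130 mm over their backs; the gripper's body (75 mm by 190 mm) begins 47 mm behind the grasp point.
Start: joints at [-1.259, 0.342, 1.524, -0, 1.275, -0.146], TCP at [0.232, -0.471, 0.227] pointing down, gripper open.
Joint ranges: [-2.53, 2.53], [-0.77, 2.02], [0.04, 2.7], [-1, 4.14], [0.28, 2.66], [-3.11, 3.11]. Speed limits (rad/s): [2.57, 2.57, 3.14, 3.14, 3.14, 3.14].

INTERFACE

Orientations are given as a unit quaternion [x, y, z, w].
In Python, from workcell import robot, eyes, order, models gives the robot as it stands. The module is installed in compiled form; this text tells all that it offers.
- The arm moves only by the tool step_arm, never from a script. Its argument "moves" is text: rows parted by semicolons, each of 5 numbers parted by spaces: the opening, from 0 (shut) to 1 (fully open), then the shift along the tool's x, y, z in mm, then the turn about the tool's z in rad. In form: jaw x y z yaw; .... A call has 1 to 8 rows; each row shifts and turns the commanded pose from where the row before left it, along the tool's axes as they then stand; what a row does not reach is not made up. A row lasts 1/10 s, in which the tool goes at most 50 mm and 8.59 degrees, less where a joint would pass 70% of its speed; a pose out of reach is approached as far as the arm can. A call with a gripper value outside its range is refused whole. The fingers move at their own pace and stop on an object; "newtons" is the grip in N (left out, the last holds). Time passes only in rows, so rows that do not move let the fingers close. It gives the time, the measured TCP pose, the force, the opening and the grip force at its end, in the units of the state.
- robot.state(): the state, without advancing time (a new reading comes with each control period).
- eyes.snapshot(name): name is "scene" or "side" or "wrist"; returns (picture, depth): 384x512x3 uint8, red, green, blue; 384x512 float32, m along the optical axis (not along the pixel's ray), 0 where there is no reading.
- eyes.calibration(name): a dict with "mtx" (3x3 intrinsics, pixels), "cam_to_world" (4x4, takes a point from camera to world coordinates); the wrist camera has in their place "T_tool_cam" (4x4, takes a point from camera to tool coordinates, whose origin is the TCP and whose axes are the flange's). Camera axes: x right, y up, looking along -z (the intrinsics and any distortion apply to the point x, -y, -z); pixel columns grow to the right and rows downward; lengths in m; the calibration is good to about 2 mm. The wrist camera is an equidistant fisheye: a pixel r from the principal point sees the ray r / f radians off the axis. A picture is of the moment at which its call begins: read the wrist's pose just before it. calibration takes no time and is no camera call.
- order.close_job(): hands the job in; it is judged then, once.
Trained networks look in the newest picture that a camera, given by its name, has taken for a name from the list of things; names that differ only in an ending like _2 or _b are one class to them, and where a whole thing is asked for, a point or a joint stands for the part that bears it (a point fixed in the world has none). Each returns a list of dicts, best first, with "confidence" (0 to 1); they miss things now and then, are a little off and sometimes report something else, mostly with a low value. They report only what shows in the picture. A call takes as long as a camera call. They do not tell look-alikes from the thing itself.
- models.trace(camera, thing): "pixels" (384x512 bool, what is visible of it).
- models.spot_point(camera, thing): "point" ([x, y, z] in m, in world coordinates, good to about 4 mm: a listed point, or the origin of a listed thing).
The state is a dict: "clock": time; "qpos": joint angles; "joint_velocities": joint speeds; "joint_torque": joint torques, N m; "tool_pos": TCP position; "tcp_rot": TCP orientation; "ft_force": force on the tool from outside, world axes, zero at the start; "torque": the same for the moment, N m; "gripper_width": opening from 0.0 (shut) to 1.0 (fully open); "grip_force": force on a finger pad.
Only numpy, scipy, OpenCV 4.12 (cv2) and the standard library are available. Lean on these libraries where they do the work, as an engineer would, in place of code of your own. Each camera call takes 0.05 s, during which the arm holds its last target. There are 200 camera calls.

## Working session

There is one attempt and no reset: what is moved stays moved. The work goes in short steps, Python scripts to look and compute and a tool call to move; the robot and the scene stay as the last step left them, time stands still between calls to the robot, and variables do not carry over. Pictures are saved under pics/ and viewed, at most 10 in all, crops included, and the job is handed in when it is done.

Besides the shell and the picture viewer there is one more tool, called after ">>>" as name(argument=value, ...) on one line, values as JSON. step_arm: Moves the arm, as the interface text tells. Its arguments: {"type":"object","properties":{"moves":{"type":"string"},"newtons":{"type":"number"}},"required":["moves"]}

```bash
mkdir -p pics; cat > h.py <<'E'
import numpy as np, cv2
from scipy.spatial.transform import Rotation as R
from workcell import robot, eyes, order, models
def save(n,im,crop=None,k=1):
    if crop: im=im[crop[1]:crop[3],crop[0]:crop[2]]
    cv2.imwrite('pics/'+n,cv2.resize(im[:,:,::-1],None,fx=k,fy=k,interpolation=cv2.INTER_CUBIC))
def cloud(name,d):
    c=eyes.calibration(name);K=c['mtx'];v,u=np.mgrid[:384,:512]
    p=np.stack([(u-K[0,2])/K[0,0]*d,-(v-K[1,2])/K[1,1]*d,-d],-1)
    T=c['cam_to_world'];return p@T[:3,:3].T+T[:3,3]
def proj(name,P):
    c=eyes.calibration(name);K=c['mtx'];T=np.linalg.inv(c['cam_to_world'])
    p=np.asarray(P)@T[:3,:3].T+T[:3,3]
    return np.stack([K[0,0]*p[...,0]/-p[...,2]+K[0,2],-K[1,1]*p[...,1]/-p[...,2]+K[1,2]],-1)
E
python3 - <<'E'
from h import *
print({k:np.round(v,3) if not isinstance(v,dict) else v for k,v in robot.state().items()},robot.pinch_z)
ims=[]
for n in ['scene','side']:
    im,d=eyes.snapshot(n);ims.append(im);np.savez('pics/'+n,im=im,d=d);print(n,eyes.calibration(n))
    for t in ['board','free_hole','dog_set','dog_loose','dog_head_c0','oilstone','honing_oil','strop']:
        for r in models.spot_point(n,t)[:3]: print(n,t,np.round(r['point'],4),round(r['confidence'],2),proj(n,r['point']).round())
save('a.png',ims[0],k=1.5);save('b.png',ims[1],k=1.5)
E
```

```text
{'clock': np.float64(0.0), 'qpos': array([-1.259,  0.343,  1.525, -0.   ,  1.275, -0.146]), 'joint_velocities': array([ 0.001,  0.   , -0.   , -0.002, -0.   ,  0.001]), 'joint_torque': array([ 3.0000e-03, -4.3124e+01, -2.4422e+01,  7.2000e-02,  5.6000e-02,
       -0.0000e+00]), 'tool_pos': array([ 0.232, -0.471,  0.226]), 'tcp_rot': array([ 0.974,  0.227, -0.   , -0.001]), 'ft_force': array([ 0.797,  0.269, -0.069]), 'torque': array([ 0.04 , -0.018, -0.009]), 'grip_force': np.float64(0.0), 'gripper_width': np.float64(1.001)} 0.0188
scene {'mtx': array([[437.20254865,   0.        , 250.21897303],
       [  0.        , 437.20254865, 189.60939366],
       [  0.        ,   0.        ,   1.        ]]), 'cam_to_world': array([[ 0.7840313 ,  0.25585858, -0.5655363 , -0.12414141],
       [-0.62063132,  0.33863919, -0.70720596, -1.10168694],
       [ 0.01056804,  0.90546115,  0.42429757,  0.59859876],
       [ 0.        ,  0.        ,  0.        ,  1.        ]])}
scene board [ 0.5139 -0.2807 -0.0015] 0.86 [245. 227.]
scene dog_set [ 0.5796 -0.224   0.0337] 0.52 [251. 201.]
scene dog_set [ 0.4937 -0.5242  0.0022] 0.37 [302. 270.]
scene dog_loose [0.5411 0.0438 0.0048] 0.47 [191. 183.]Traceback (most recent call last):
  File "<stdin>", line 7, in <module>
ValueError: it knows: board, dog_loose, dog_set, free_hole, honing_oil, oilstone, strop
```

```bash
python3 - <<'E'
from h import *
ims=[]
for n in ['scene','side']:
    im,d=eyes.snapshot(n);ims.append(im);np.savez('pics/'+n,im=im,d=d)
    if n=='side':print(n,eyes.calibration(n))
    for t in ['board','free_hole','dog_set','dog_loose','oilstone','honing_oil','strop']:
        for r in models.spot_point(n,t)[:3]: print(n,t,np.round(r['point'],4),round(r['confidence'],2),proj(n,r['point']).round())
save('a.png',ims[0],k=1.5);save('b.png',ims[1],k=1.5)
E
```

```text
scene board [ 0.5177 -0.2789 -0.003 ] 0.75 [245. 227.]
scene board [0.539  0.0468 0.0013] 0.68 [190. 184.]
scene board [ 6.679e-01 -4.552e-01  4.000e-04] 0.3 [331. 235.]
scene dog_set [ 0.579  -0.22    0.0307] 0.48 [250. 202.]
scene dog_loose [0.5413 0.0441 0.0018] 0.58 [191. 184.]
scene oilstone [ 0.4755 -0.2677  0.0727] 0.95 [230. 205.]
scene honing_oil [ 0.6665 -0.4509 -0.0009] 0.91 [329. 235.]
scene honing_oil [ 0.4955 -0.5294 -0.001 ] 0.62 [304. 272.]
scene strop [ 4.956e-01 -5.270e-01 -5.000e-04] 0.7 [303. 271.]
side {'mtx': array([[453.08506455,   0.        , 251.90205063],
       [  0.        , 453.08506455, 186.45268706],
       [  0.        ,   0.        ,   1.        ]]), 'cam_to_world': array([[-0.99835479, -0.02396912,  0.05208827,  0.64995062],
       [ 0.05703358, -0.5086864 ,  0.85906072,  0.77123725],
       [ 0.00590566,  0.86061817,  0.50921655,  0.66165818],
       [ 0.        ,  0.        ,  0.        ,  1.        ]])}
side board [ 5.122e-01 -2.780e-01 -3.000e-04] 0.72 [279. 198.]
side free_hole [ 0.4956 -0.5225  0.0032] 0.36 [276. 157.]
side dog_set [ 0.5775 -0.2181  0.0299] 0.67 [257. 201.]
side dog_loose [0.5354 0.0395 0.0021] 0.92 [284. 276.]
side dog_loose [0.621  0.0466 0.0028] 0.89 [244. 280.]
side oilstone [ 0.4754 -0.2698  0.0744] 0.96 [294. 176.]
side honing_oil [ 0.6664 -0.453  -0.0017] 0.59 [222. 170.]
side strop [ 4.966e-01 -5.210e-01  4.000e-04] 0.65 [275. 158.]
```

View pics/a.png

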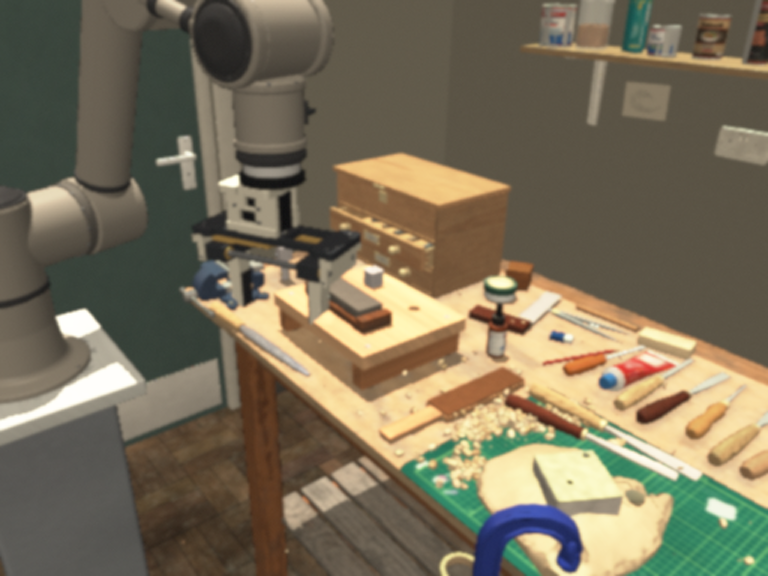

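View pics/b.png

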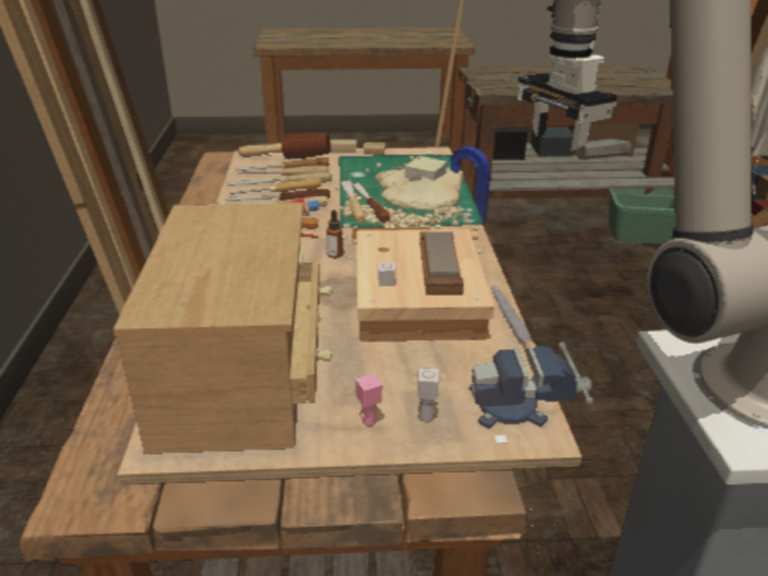

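Grey dog stands at side px (285,262), the pink look-alike at (246,265); the set dog is the left far one at (257,182), so the free hole is the right far one, near (256,166). The steel-grey one fits. Next: an enlarged crop to confirm it, then measurement.

```bash
python3 - <<'E'
from h import *
z=np.load('pics/side.npz');im,d=z['im'],z['d'];P=cloud('side',d)
save('c.png',im,(225,145,335,290),4)
def top(mask,tag):
    q=P[mask];print(tag,len(q),q.mean(0).round(4),np.percentile(q[:,2],[5,50,95]).round(4))
    (c,s,a)=cv2.minAreaRect((q[:,:2]*1000).astype(np.float32));print('   rect',np.round(c,1),np.round(s,1),round(a,1))
    return q
x,y,h=P[...,0],P[...,1],P[...,2]
top((abs(x-.538)<.035)&(abs(y-.04)<.04)&(h>.068)&(d>0),'loose top')
top((abs(x-.538)<.035)&(abs(y-.04)<.04)&(h>.03)&(d>0),'loose')
top((abs(x-.578)<.03)&(abs(y+.22)<.03)&(h>.099)&(d>0),'set top')
b=(h>.068)&(h<.076)&(x>.3)&(x<.75)&(y<-.05)&(y>-.5)
top(b,'board top')
top((h>.095)&(h<.112)&(x>.4)&(x<.54)&(y<-.1)&(y>-.45),'stone top')
z=np.load('pics/scene.npz');P=cloud('scene',z['d']);x,y,h=P[...,0],P[...,1],P[...,2];d=z['d']
top((abs(x-.578)<.03)&(abs(y+.22)<.03)&(h>.099)&(d>0),'sc set top')
b=(h>.068)&(h<.076)&(x>.3)&(x<.75)&(y<-.05)&(y>-.5)
top(b,'sc board top')
top((h>.095)&(h<.112)&(x>.4)&(x<.54)&(y<-.1)&(y>-.45),'sc stone top')
print(eyes.calibration('wrist'))
E
```

```text
loose top 161 [0.5379 0.0466 0.0759] [0.0692 0.0768 0.0788]
   rect [537.8  44. ] [29.7 27. ] 84.1
loose 314 [0.5382 0.0502 0.0641] [0.0348 0.0685 0.0785]
   rect [537.8  44.2] [29.3 27.7] 85.6
set top 72 [ 0.5776 -0.2151  0.1019] [0.1    0.102  0.1034]
   rect [ 577.5 -216.8] [30.3 25.4] 85.8
board top 3399 [ 0.5409 -0.2453  0.0707] [0.0685 0.0704 0.0748]
   rect [ 565.7 -251.7] [410.1 318.8] 88.7
stone top 624 [ 0.4812 -0.2522  0.1032] [0.0959 0.104  0.1059]
   rect [ 480.2 -262. ] [191.2  51.4] 87.8
sc set top 52 [ 0.5745 -0.2214  0.1023] [0.0999 0.1025 0.1043]
   rect [ 574.8 -218.9] [27.5 31.6] 1.4
sc board top 2714 [ 0.5198 -0.3149  0.0709] [0.069  0.0708 0.0732]
   rect [ 576.6 -256. ] [416.  345.1] 88.9
sc stone top 527 [ 0.4748 -0.2967  0.103 ] [0.0956 0.1043 0.1062]
   rect [ 478.2 -267.9] [187.6  58.5] 87.8
{'mtx': array([[297.31863964,   0.        , 254.82092925],
       [  0.        , 297.31863964, 189.93183267],
       [  0.        ,   0.        ,   1.        ]]), 'T_tool_cam': array([[-1.59703834e-04,  9.53918350e-01,  3.00066252e-01,
         8.10273583e-02],
       [ 9.99999958e-01,  2.25533372e-04, -1.84747850e-04,
         1.00755236e-03],
       [-2.43909318e-04,  3.00066210e-01, -9.53918346e-01,
        -1.59546944e-01],
       [ 0.00000000e+00,  0.00000000e+00,  0.00000000e+00,
         1.00000000e+00]])}
```

View pics/c.png

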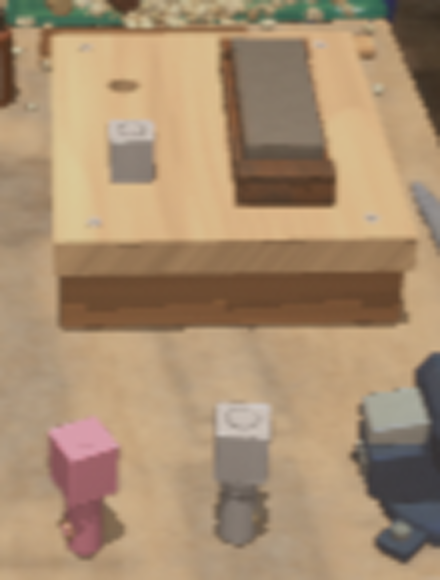

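The crop confirms it: grey dog (crop 242,470) is meant, the pink one (83,460) is not; the empty far hole is at crop (123,85). Turn to heading 0 and go over the board for a wrist look.

>>> step_arm(moves="1 0 0 0 0.115; 1 0 0 0 0.115; 1 0 0 0 0.115; 1 0 0 0 0.113; 1 40 -25 0 0; 1 45 -30 0 0; 1 45 -30 0 0; 1 45 -30 0 0")

```text
clock: 1.85
tool_pos: [0.3982, -0.3617, 0.2269]
tcp_rot: [1.0, -0.0, 0.0, 0.0]
ft_force: [0.1, -1.6, 0.2]
gripper_width: 1.0
grip_force: 0.0
```

>>> step_arm(moves="1 40 -30 0 0; 1 40 -30 0 0; 1 5 0 0 0; 1 0 0 0 0; 1 0 0 0 0")

```text
clock: 2.35
tool_pos: [0.4811, -0.3034, 0.2266]
tcp_rot: [1.0, -0.0, -0.0, 0.0]
ft_force: [-0.3, -0.8, 0.2]
gripper_width: 0.996
grip_force: 0.0
```

```bash
cat >> h.py <<'E'
def wpose():
    s=robot.state();T=np.eye(4);T[:3,:3]=R.from_quat(s['tcp_rot']).as_matrix();T[:3,3]=s['tool_pos'];return T
def wrays(u,v):
    c=eyes.calibration('wrist');K=c['mtx'];a=(np.asarray(u)-K[0,2])/K[0,0];b=(np.asarray(v)-K[1,2])/K[1,1]
    r=np.hypot(a,b)+1e-9;return np.stack([a/r*np.sin(r),-b/r*np.sin(r),-np.cos(r)],-1)
def wcloud(d,T):
    v,u=np.mgrid[:384,:512];q=wrays(u,v);q=q/(-q[...,2:3])*d[...,None]
    M=T@eyes.calibration('wrist')['T_tool_cam'];return q@M[:3,:3].T+M[:3,3]
def wproj(P,T):
    c=eyes.calibration('wrist');K=c['mtx'];M=np.linalg.inv(T@c['T_tool_cam']);p=np.asarray(P)@M[:3,:3].T+M[:3,3]
    th=np.arccos(-p[...,2]/np.linalg.norm(p,axis=-1));n=np.hypot(p[...,0],p[...,1])
    return np.stack([K[0,2]+K[0,0]*th*p[...,0]/n,K[1,2]-K[0,0]*th*p[...,1]/n],-1)
def ortho(im,T,z,x0,x1,y0,y1,s=2000):
    """top view of plane z: rows = x decreasing downward, cols = y decreasing to the right; s px per m"""
    X,Y=np.meshgrid(np.arange(x1,x0,-1/s),np.arange(y1,y0,-1/s),indexing='ij')
    p=wproj(np.stack([X,Y,0*X+z],-1),T).astype(np.float32);return cv2.remap(im,p[...,0],p[...,1],cv2.INTER_CUBIC)
E
python3 - <<'E'
from h import *
T=wpose();print(robot.state()['clock'],T.round(4))
im,d=eyes.snapshot('wrist');np.savez('pics/w1',im=im,d=d,T=T)
for t in ['board','free_hole','dog_set','dog_loose','oilstone']:
    for r in models.spot_point('wrist',t)[:2]: print(t,np.round(r['point'],4),round(r['confidence'],2),wproj(r['point'],T).round())
o=ortho(im,T,.072,.38,.66,-.44,-.11,2000);save('d.png',o)
E
```

```text
2.35 [[ 1.000e+00 -7.000e-04 -7.000e-04  4.811e-01]
 [-7.000e-04 -1.000e+00 -2.000e-04 -3.034e-01]
 [-7.000e-04  2.000e-04 -1.000e+00  2.266e-01]
 [ 0.000e+00  0.000e+00  0.000e+00  1.000e+00]]
board [ 0.5149 -0.2826  0.0029] 0.72 [238. 136.]
free_hole [ 0.5768 -0.2183  0.0305] 0.48 [183.  89.]
dog_set [ 0.5739 -0.2171  0.0319] 0.57 [181.  92.]
dog_loose [0.6198 0.0459 0.003 ] 0.95 [30. 81.]
dog_loose [ 0.539   0.0428 -0.0036] 0.94 [ 37. 131.]
```

View pics/d.png

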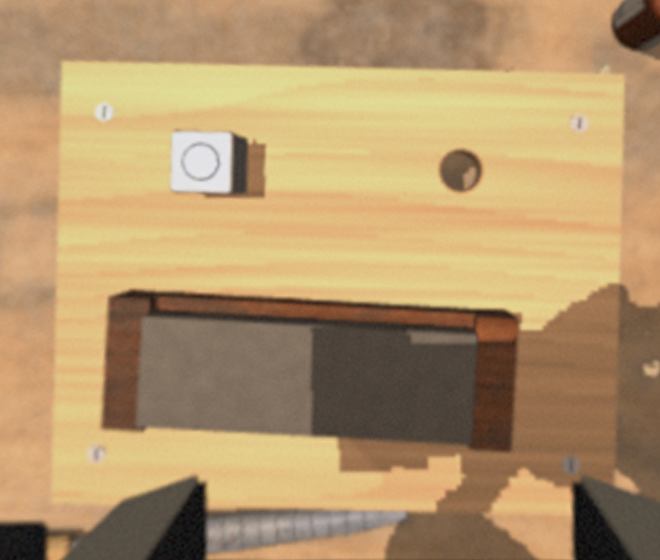

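The orthophoto (0.5 mm/px) shows the empty hole at (461,170), the set dog at (202,162), and the stone skewed about -0.03 rad to the board. Next, view the loose dog from the same relative pose, so that camera bias cancels.

>>> step_arm(moves="1 -5 -45 0 0; 1 -5 -48 0 0; 1 -5 -48 0 0; 1 -5 -48 0 0; 1 -5 -48 0 0; 1 -5 -48 0 0; 1 -5 -48 0 0; 1 -2 -48 0 0")

```text
clock: 3.45
tool_pos: [0.4443, 0.0796, 0.2271]
tcp_rot: [1.0, -0.001, 0.0, 0.0]
ft_force: [1.5, -0.2, 0.7]
gripper_width: 0.997
grip_force: 0.0
```

>>> step_arm(moves="1 0 -3 0 0; 1 0 0 0 0; 1 0 0 0 0")

```text
clock: 3.75
tool_pos: [0.4451, 0.0802, 0.2267]
tcp_rot: [1.0, -0.001, 0.0, 0.0]
ft_force: [-0.1, 0.3, 0.5]
gripper_width: 0.994
grip_force: 0.0
```

```bash
python3 - <<'E'
from h import *
T=wpose();print(robot.state()['clock'],T.round(4))
im,d=eyes.snapshot('wrist');np.savez('pics/w2',im=im,d=d,T=T)
for r in models.spot_point('wrist','dog_loose')[:2]: print(np.round(r['point'],4),round(r['confidence'],2))
P=wcloud(d,T);x,y,h=P[...,0],P[...,1],P[...,2]
m=(abs(x-.538)<.03)&(abs(y-.043)<.03)&(h>.07)
print(m.sum(),np.percentile(h[m],[5,50,95]).round(4))
o=ortho(im,T,.078,.48,.66,-.02,.10,4000)
# ortho grad: detect head top (bright grey)
w1=np.load('pics/w1.npz');o1=ortho(w1['im'],w1['T'],.072,.555,.595,-.36,-.32,8000)
g=cv2.cvtColor(o1,cv2.COLOR_RGB2GRAY);hsv=cv2.cvtColor(o1,cv2.COLOR_RGB2HSV)
_,b=cv2.threshold(g,0,255,cv2.THRESH_OTSU|cv2.THRESH_BINARY_INV)
cs=max(cv2.findContours(b,0,1)[0],key=cv2.contourArea);e=cv2.fitEllipse(cv2.convexHull(cs));print('hole',e,.595-e[0][1]/8000,-.32-e[0][0]/8000)
s=np.zeros((600,800,3),np.uint8);s[:320,:320]=o1;a=cv2.resize(o,(480,720))[:600];s[:,320:]=a;save('e.png',s)
P1=wcloud(w1['d'],w1['T']);q=P1[(abs(P1[...,0]-.54)<.02)&(abs(P1[...,1]+.28)<.1)];print('board z',np.median(q[:,2]))
for lo,hi,tag in[(.1,.11,'stone')]:
    q=P1[(P1[...,2]>lo)&(P1[...,2]<hi)&(P1[...,0]<.53)&(P1[...,0]>.4)];print(tag,cv2.minAreaRect((q[:,:2]*1000).astype(np.float32)))
E
```

```text
3.75 [[ 1.000e+00 -1.100e-03  1.000e-04  4.451e-01]
 [-1.100e-03 -1.000e+00 -6.000e-04  8.020e-02]
 [ 1.000e-04  6.000e-04 -1.000e+00  2.267e-01]
 [ 0.000e+00  0.000e+00  0.000e+00  1.000e+00]]
[6.192e-01 4.480e-02 1.000e-04] 0.97
[ 0.5395  0.0442 -0.0021] 0.87
741 [0.079  0.0806 0.0818]
hole ((161.78941345214844, 160.06710815429688), (171.55032348632812, 171.85760498046875), 36.688873291015625) 0.5749916114807129 -0.34022367668151854
board z 0.07358134549336395
stone ((480.1829528808594, -267.4691162109375), (150.63035583496094, 50.82331085205078), 86.87907409667969)
```

View pics/e.png

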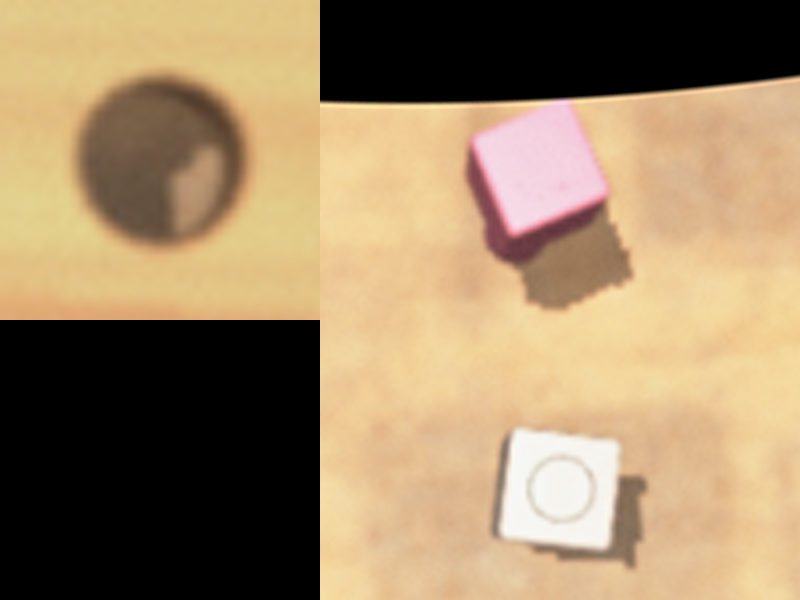

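Pink head at (538,170) is avoided; the grey head's centre is at (560,489), i.e. x 0.5377, y 0.040, yaw about -0.095. Check the vise height, then position above.

```bash
python3 - <<'E'
from h import *
z=np.load('pics/side.npz');P=cloud('side',z['d']);x,y,h=P[...,0],P[...,1],P[...,2]
m=(x>.35)&(x<.515)&(y>-.08)&(y<.2)&(h>-.02);print(h[m].max(),np.percentile(h[m],99))
m=(x>.57)&(x<.75)&(y>-.2)&(y<.2)&(h>.10)
print('chest min x',x[m].min(),h[m].max())
E
```

```text
0.08316065297366193 0.08106507929626497
chest min x 0.6699080409758855 0.21152695000592642
```

>>> step_arm(moves="1 31 13 0 0.095; 1 30 16 0 0; 1 30 14 20 0; 1 0 0 30 0; 1 0 0 20 0; 1 0 0 0 0; 1 0 0 0 0")

```text
clock: 4.55
tool_pos: [0.5331, 0.0315, 0.1571]
tcp_rot: [0.999, -0.048, -0.0, 0.0]
ft_force: [0.8, 0.1, 0.3]
gripper_width: 1.002
grip_force: 0.0
```

>>> step_arm(moves="1 4 -10 0 0; 1 0 0 30 0; 1 0 0 30 0; 1 0 0 30 0; 1 0 0 16 0; 1 0 0 0 0; 1 0 0 0 0")

```text
clock: 5.25
tool_pos: [0.539, 0.0426, 0.052]
tcp_rot: [0.999, -0.047, 0.001, 0.0]
ft_force: [0.9, -0.2, -0.1]
gripper_width: 1.001
grip_force: 0.0
```

>>> step_arm(moves="0.25 0 0 0 0; 0.25 0 0 0 0; 0.25 0 0 0 0; 0.25 0 0 0 0; 0.25 0 0 0 0; 0.25 0 0 0 0; 0.25 0 0 0 0; 0.25 0 0 0 0", newtons=40)

```text
clock: 6.05
tool_pos: [0.5378, 0.0422, 0.0506]
tcp_rot: [0.999, -0.048, -0.0, 0.0]
ft_force: [0.8, -0.3, -0.8]
gripper_width: 0.357
grip_force: 0.0
```

>>> step_arm(moves="0.2 0 0 0 0; 0.2 0 0 0 0; 0.2 0 0 0 0; 0.2 0 0 0 0; 0.2 0 0 0 0; 0.2 0 0 0 0")

```text
clock: 6.65
tool_pos: [0.5377, 0.0422, 0.0507]
tcp_rot: [0.999, -0.048, -0.0, 0.0]
ft_force: [-0.6, 0.2, 0.5]
gripper_width: 0.301
grip_force: 39.9
```

>>> step_arm(moves="0.2 0 0 30 0; 0.2 0 0 0 0")

```text
clock: 6.85
tool_pos: [0.5441, 0.0413, 0.0242]
tcp_rot: [0.999, -0.048, 0.008, 0.0]
ft_force: [8.2, -2.2, 13.1]
gripper_width: 0.306
grip_force: 40.0
```

I sent the wrong sign: +z is down, so the fingers slid down the head. Open, back up and look again.

>>> step_arm(moves="0.2 0 0 -9 0; 1 0 0 0 0; 1 0 0 0 0; 1 0 0 0 0; 1 0 0 0 0; 1 0 0 0 0; 1 0 0 0 0")

```text
clock: 7.55
tool_pos: [0.5376, 0.0422, 0.0295]
tcp_rot: [0.999, -0.048, -0.0, 0.0]
ft_force: [-0.2, 0.0, 1.3]
gripper_width: 0.772
grip_force: 0.0
```

>>> step_arm(moves="1 0 0 0 0; 1 0 0 0 0; 1 0 0 -40 0; 1 0 0 -40 0; 1 -45 20 -40 0; 1 -45 20 -40 0; 1 0 0 0 -0.095; 1 0 0 0 0")

```text
clock: 8.35
tool_pos: [0.4642, 0.0173, 0.1741]
tcp_rot: [1.0, 0.0, 0.001, 0.0]
ft_force: [0.7, -0.1, 0.2]
gripper_width: 1.0
grip_force: 0.0
```

```bash
python3 - <<'E'
from h import *
T=wpose();print(robot.state()['clock'],T.round(4),robot.state()['gripper_width'])
im,d=eyes.snapshot('wrist');np.savez('pics/w3',im=im,d=d,T=T)
P=wcloud(d,T);x,y,h=P[...,0],P[...,1],P[...,2]
m=(abs(x-.538)<.04)&(abs(y-.043)<.04)&(h>.07)
print(m.sum(),np.percentile(h[m],[5,50,95]).round(4),x[m].mean(),y[m].mean())
o=ortho(im,T,.078,.48,.66,-.02,.10,4000)
save('f.png',cv2.resize(o,(480,720))[200:])
E
```

```text
8.35 [[ 1.000e+00  1.000e-04  3.000e-03  4.642e-01]
 [ 1.000e-04 -1.000e+00 -4.000e-04  1.730e-02]
 [ 3.000e-03  4.000e-04 -1.000e+00  1.741e-01]
 [ 0.000e+00  0.000e+00  0.000e+00  1.000e+00]] 0.9998699475235253
2438 [0.2485 0.2633 0.3339] 0.5147928033889086 0.05376074360191636
```

View pics/f.png

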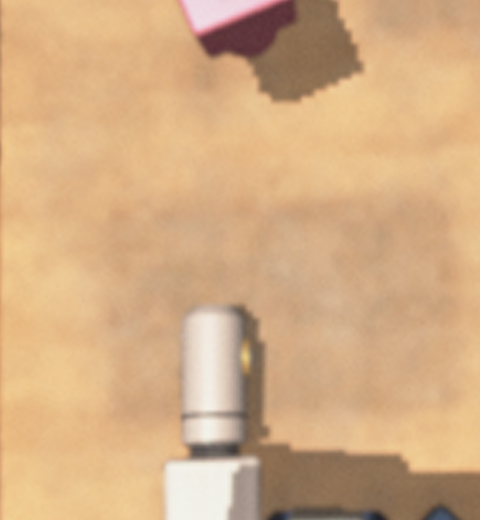

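The dog fell: it now lies along x, foot to +x (shank at (213,370), ball at (245,355)), head towards the robot at (212,490), and the vise is close by at (330,515). I'll measure its lying pose, then lift it by the end of its head with a light grip so it swings foot-down.

>>> step_arm(moves="1 -35 -20 -40 0; 1 -35 -20 -30 0; 1 0 0 0 0; 1 0 0 0 0")

```text
clock: 8.8
tool_pos: [0.399, 0.0555, 0.2377]
tcp_rot: [1.0, -0.0, 0.001, 0.0]
ft_force: [0.0, -0.1, -0.1]
gripper_width: 1.004
grip_force: 0.0
```

```bash
python3 - <<'E'
from h import *
T=wpose();print(robot.state()['clock'],T[:3,3].round(4))
im,d=eyes.snapshot('wrist');np.savez('pics/w4',im=im,d=d,T=T)
P=wcloud(d,T);x,y,h=P[...,0],P[...,1],P[...,2]
o=ortho(im,T,.028,.40,.58,-.06,.12,3200);save('g.png',o)
H=np.full((18,18),np.nan)
m=(h<.15)
for i in range(18):
    for j in range(18):
        k=m&(abs(x-(.575-.01*i))<.005)&(abs(y-(.115-.01*j))<.005)
        if k.any():H[i,j]=np.median(h[k])*1000
print(np.round(H)[2:])
E
```

```text
8.8 [0.399  0.0555 0.2377]
[[ 1.  1.  1.  1.  1.  1.  1.  1.  1.  1.  1.  1.  1.  1.  1.  1.  1.  1.]
 [ 1.  1.  1.  1.  1.  1.  1.  1.  1.  1.  1.  1.  1.  1.  1.  1.  1.  1.]
 [ 1.  1.  1.  1.  1.  1.  1.  1.  1.  1.  1.  1.  1.  1.  1.  1.  1.  1.]
 [ 1.  1.  1.  1.  1.  2. 21. 14.  1.  1.  1.  1.  1.  1.  1.  1.  1.  1.]
 [ 1.  1.  1.  1.  1.  2. 23. 19.  1.  1.  1.  1.  1.  1.  1.  1.  1.  1.]
 [ 1.  1.  1.  1.  1.  2. 26. 21.  1.  1.  1.  1.  1.  1.  1.  1.  1.  1.]
 [ 1.  1.  1.  1.  1.  2. 28. 24.  1.  1.  1.  1.  1.  1.  1.  1.  1.  1.]
 [ 1.  1.  1.  1.  1. 24. 35. 34.  1.  1.  1.  1.  1.  1.  1.  1.  1.  1.]
 [ 1.  1.  1.  1.  1. 38. 38. 37.  2.  1.  1.  1.  1.  1.  1.  1.  1.  1.]
 [ 1.  1.  1.  1.  1. 40. 41. 40. 49. 66. 66. 66.  1.  2.  1.  1.  1.  1.]
 [ 1.  1.  1.  1.  1. 26. 41. 40. 61. 68. 68. 68. 11. 12. 11.  1.  1.  1.]
 [ 1.  1.  2.  3.  1.  2. 12. 14. 53. 70. 70. 70. 14. 12. 10.  1.  1.  1.]
 [ 1.  1.  2.  2.  1.  1. 14. 72. 74. 76. 76. 76. 74. 15.  1.  1.  1.  1.]
 [ 1.  1.  1.  1.  1.  1. 15. 82. 82. 82. 82. 82. 82. 81.  1.  1.  1.  1.]
 [ 1.  1.  1.  1.  1.  1. 16. 82. 82. 82. 82. 81. 81. 80. nan  1.  1.  1.]
 [ 1.  1.  1.  1.  1.  1. 16. 82. 82. 82. 82. 82. 82. 83.  1.  1.  1.  1.]]
```

View pics/g.png

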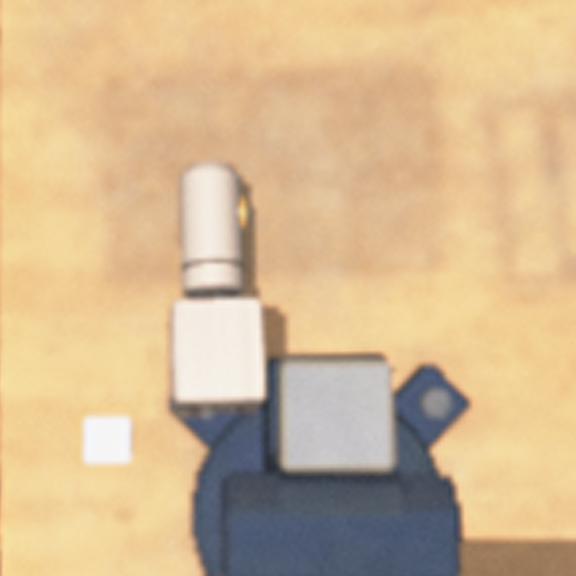

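The dog lies tilted with its head on the vise foot, touching the vise jaw (head (219,350), jaw (335,410)). The fingers fit only at the shank, so I'll grip it near the foot, carry it clear in +x, and lay it down.

>>> step_arm(moves="0.6 40 0 0 0; 0.6 40 2 0 0; 0.6 33 0 0 0; 0.6 0 0 40 0; 0.6 0 0 40 0; 0.6 0 0 40 0; 0.6 0 0 0 0; 0.6 0 0 0 0")

```text
clock: 9.65
tool_pos: [0.5117, 0.0527, 0.1169]
tcp_rot: [1.0, -0.001, -0.001, -0.0]
ft_force: [-0.3, -0.0, 1.2]
gripper_width: 0.597
grip_force: 0.0
```

>>> step_arm(moves="0.6 0 0 40 0; 0.6 0 0 40 0; 0.6 0 0 29 0; 0.6 0 0 0 0; 0.15 0 0 0 0; 0.15 0 0 0 0; 0.15 0 0 0 0; 0.15 0 0 0 0", newtons=30)

```text
clock: 10.45
tool_pos: [0.5125, 0.053, 0.0102]
tcp_rot: [1.0, -0.0, 0.001, 0.0]
ft_force: [0.6, 0.5, 0.9]
gripper_width: 0.3
grip_force: 0.0
```

>>> step_arm(moves="0.15 0 0 0 0; 0.15 0 0 0 0; 0.15 0 0 0 0; 0.15 0 0 0 0")

```text
clock: 10.85
tool_pos: [0.5122, 0.0532, 0.0095]
tcp_rot: [1.0, -0.0, 0.001, -0.0]
ft_force: [-0.5, 2.4, 6.1]
gripper_width: 0.21
grip_force: 30.0
```

>>> step_arm(moves="0.15 0 0 -15 0; 0.15 15 0 0 0; 0.15 20 0 0 0; 0.15 15 0 0 0; 0.15 0 0 13 0; 0.15 0 0 0 0; 0.5 0 0 0 0; 0.5 0 0 0 0")

```text
clock: 11.65
tool_pos: [0.5605, 0.0531, 0.0106]
tcp_rot: [1.0, -0.0, -0.001, 0.0]
ft_force: [0.1, 0.5, -0.3]
gripper_width: 0.337
grip_force: 0.0
```

>>> step_arm(moves="0.7 0 0 0 0; 0.7 0 0 0 0; 0.7 0 0 -40 0; 0.7 -40 0 -45 0; 0.7 -40 0 -45 0; 0.7 -40 0 -45 0; 0.7 0 0 -45 0; 0.7 0 0 0 0")

```text
clock: 12.45
tool_pos: [0.4641, 0.0531, 0.2139]
tcp_rot: [1.0, -0.0, 0.006, 0.0]
ft_force: [0.2, -0.2, -0.8]
gripper_width: 0.701
grip_force: 0.0
```

```bash
cat > lie.py <<'E'
from h import *
import sys
T=wpose();print(robot.state()['clock'],T[:3,3].round(4))
im,d=eyes.snapshot('wrist');np.savez('pics/w5',im=im,d=d,T=T)
P=wcloud(d,T);x,y,h=P[...,0],P[...,1],P[...,2]
save('%s.png'%sys.argv[1],ortho(im,T,.028,.45,.63,-.04,.14,3200))
k=(h>.006)&(h<.1)&(x>.475)&(x<.60)&(y>0)&(y<.11)
q=P[k];print(len(q))
for a in np.arange(.48,.6,.006):
    s=q[abs(q[:,0]-a)<.003]
    if len(s):print(round(a,3),'z95',np.percentile(s[:,2],90).round(4),'y',s[:,1].min().round(4),s[:,1].max().round(4))
E
python3 lie.py i
```

```text
12.45 [0.4641 0.0531 0.2139]
1262
0.498 z95 0.0327 y 0.0412 0.0678
0.504 z95 0.0328 y 0.0412 0.0678
0.51 z95 0.0322 y 0.0411 0.0678
0.516 z95 0.0317 y 0.0412 0.0666
0.522 z95 0.0312 y 0.04 0.0666
0.528 z95 0.0307 y 0.04 0.0666
0.534 z95 0.0234 y 0.0444 0.0622
0.54 z95 0.0247 y 0.0445 0.0622
0.546 z95 0.0244 y 0.0444 0.0622
0.552 z95 0.0237 y 0.0445 0.0622
0.558 z95 0.0231 y 0.042 0.0622
0.564 z95 0.0224 y 0.042 0.0623
0.57 z95 0.0221 y 0.0432 0.0623
0.576 z95 0.0214 y 0.0444 0.0623
```

View pics/i.png

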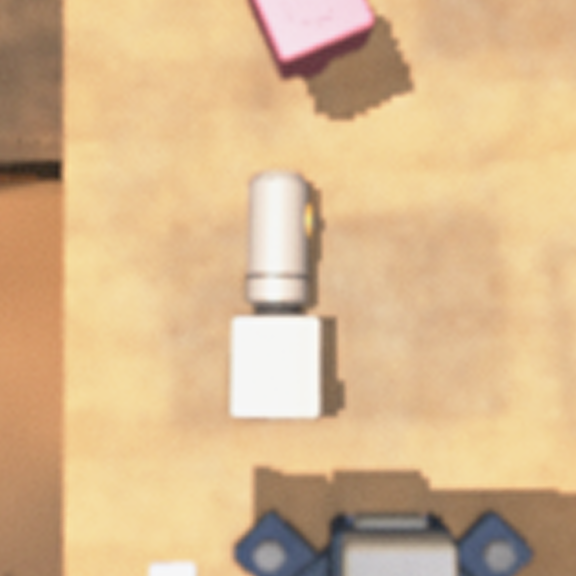

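The dog now lies free: head (275,365), shank (278,240), vise clear below. Next, a light grip on the upper end corner of the head and a slow lift, so the foot swings down.

>>> step_arm(moves="0.6 34 1 0 0; 0.6 0 0 45 0; 0.6 0 0 45 0; 0.6 0 0 45 0; 0.6 0 0 45 0; 0.6 0 0 18 0; 0.6 0 0 0 0; 0.6 0 0 0 0", newtons=4)

```text
clock: 13.3
tool_pos: [0.4957, 0.0521, 0.0096]
tcp_rot: [1.0, -0.0, -0.001, 0.0]
ft_force: [0.1, 0.5, 0.3]
gripper_width: 0.594
grip_force: 0.0
```

>>> step_arm(moves="0.2 0 0 0 0; 0.2 0 0 0 0; 0.2 0 0 0 0; 0.2 0 0 0 0; 0.2 0 0 0 0; 0.2 0 0 0 0; 0.2 0 0 0 0")

```text
clock: 14.0
tool_pos: [0.4959, 0.0521, 0.0101]
tcp_rot: [1.0, -0.0, 0.0, 0.0]
ft_force: [-1.0, 0.7, 2.1]
gripper_width: 0.307
grip_force: 4.0
```

>>> step_arm(moves="0.2 0 0 -10 0; 0.2 0 0 -10 0; 0.2 0 0 -10 0; 0.2 0 0 -10 0; 0.2 0 0 -15 0; 0.2 0 0 -15 0; 0.2 0 0 0 0; 0.2 0 0 0 0")

```text
clock: 14.8
tool_pos: [0.496, 0.0521, 0.0802]
tcp_rot: [1.0, -0.0, 0.0, 0.0]
ft_force: [-0.8, -0.3, -2.1]
gripper_width: 0.305
grip_force: 4.0
```

```bash
python3 - <<'E'
from h import *
print(robot.state()['grip_force'],robot.state()['gripper_width'])
im,d=eyes.snapshot('side');u,v=proj('side',wpose()[:3,3]);u,v=int(u),int(v);print(u,v)
im2,d2=eyes.snapshot('scene');u2,v2=proj('scene',wpose()[:3,3]).astype(int)
a=im[v-55:v+55,u-60:u+60];b=im2[v2-55:v2+55,u2-60:u2+60]
save('j.png',np.hstack([a,b]),k=3)
E
```

```text
3.9995822310447693 0.30500095469911304
305 250
```

View pics/j.png

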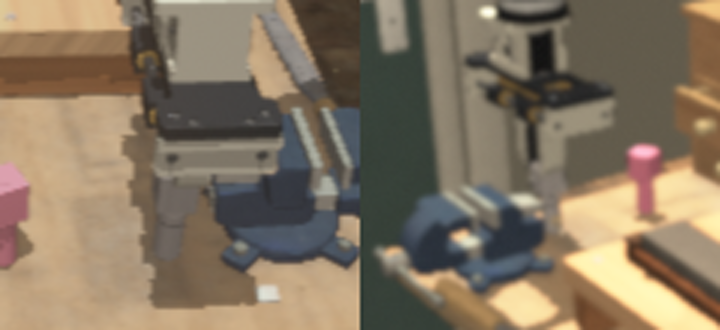

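It worked: the dog hangs foot-down (side half, shank at (172,230)), tilted by some 10°, foot towards +x. Measure the tilt numerically.

```bash
cat > tilt.py <<'E'
from h import *
def tilt():
    t=wpose()[:3,3];im,d=eyes.snapshot('side');P=cloud('side',d).reshape(-1,3)
    q=P[(abs(P[:,0]-t[0]-.01)<.045)&(abs(P[:,1]-t[1])<.02)&(P[:,2]>.004)&(P[:,2]<t[2]-.003)]
    print('clock',robot.state()['clock'],'tcp',t.round(4),'n',len(q),'z',q[:,2].min().round(4))
    zs=[];xs=[]
    for z in np.arange(.006,t[2],.004):
        s=q[abs(q[:,2]-z)<.002]
        if len(s)>3:
            print(round(z,3),len(s),(s[:,0].min()*1e3).round(1),(s[:,0].max()*1e3).round(1),(s[:,1].max()*1e3).round(1));zs.append(z);xs.append((s[:,0].min()+s[:,0].max())/2)
    print('dx/dz',np.polyfit(zs,xs,1))
tilt()
E
python3 tilt.py
```

```text
clock 14.95 tcp [0.4954 0.0521 0.0794] n 355 z 0.004
0.006 14 460.7 512.1 63.2
0.01 17 460.5 510.7 64.2
0.014 13 495.8 512.7 64.2
0.018 19 461.1 512.6 63.0
0.022 21 461.1 512.8 64.8
0.026 20 461.4 512.8 61.9
0.03 22 461.8 511.5 63.4
0.034 21 462.0 511.9 64.0
0.038 19 462.5 511.5 63.7
0.042 21 461.0 511.7 62.5
0.046 15 460.8 508.5 62.7
0.05 5 463.1 507.6 66.0
0.054 32 461.0 515.1 68.0
0.058 29 461.5 515.0 68.4
0.062 23 487.9 515.1 68.9
0.066 20 488.5 514.7 68.3
0.07 32 486.0 514.5 68.9
0.074 12 490.9 513.7 67.8
dx/dz [0.16054086 0.48447083]
```

Tilt is only about 3–4°, foot some 5 mm above the bench. Lower until contact, let go (it rights itself), then regrasp.

>>> step_arm(moves="0.2 0 0 2 0; 0.2 0 0 2 0; 0.2 0 0 0 0")

```text
clock: 15.25
tool_pos: [0.4955, 0.0521, 0.0753]
tcp_rot: [1.0, -0.0, -0.001, 0.0]
ft_force: [-0.9, -0.4, -2.2]
gripper_width: 0.304
grip_force: 4.0
```

>>> step_arm(moves="0.2 0 0 2 0; 0.2 0 0 0 0; 0.2 0 0 0 0")

```text
clock: 15.55
tool_pos: [0.496, 0.0521, 0.074]
tcp_rot: [1.0, -0.0, 0.0, 0.0]
ft_force: [0.2, 0.1, 0.4]
gripper_width: 0.301
grip_force: 4.0
```

>>> step_arm(moves="0.2 2 0 0 0; 0.2 2 0 0 0; 0.2 0 0 0 0; 0.2 0 0 0 0")

```text
clock: 15.95
tool_pos: [0.5, 0.0521, 0.074]
tcp_rot: [1.0, -0.0, 0.0, 0.0]
ft_force: [-0.3, 0.6, 1.8]
gripper_width: 0.305
grip_force: 4.0
```

```bash
python3 tilt.py
```

```text
clock 16.0 tcp [0.5    0.0521 0.074 ] n 293 z 0.0042
0.006 19 465.2 514.0 63.4
0.01 13 495.6 514.2 62.7
0.014 17 496.0 514.0 63.8
0.018 14 465.4 513.1 63.8
0.022 17 465.3 512.7 62.2
0.026 16 465.9 513.4 65.6
0.03 13 466.0 513.5 63.7
0.034 22 466.5 513.7 64.3
0.038 14 466.1 511.8 63.5
0.042 7 465.5 510.5 62.3
0.046 16 465.2 517.9 67.1
0.05 20 491.4 518.0 68.4
0.054 23 491.5 518.3 69.3
0.058 24 492.0 518.6 68.7
0.062 24 494.3 518.4 70.7
0.066 22 492.2 518.4 68.6
0.07 12 494.8 518.2 67.1
dx/dz [0.20621278 0.48915033]
```

>>> step_arm(moves="0.4 0 0 0 0; 0.7 0 0 0 0; 1 0 0 0 0; 1 0 0 0 0; 1 0 0 -40 0; 1 -30 -12 -45 0; 1 -30 -12 -45 0; 1 -35 -12 -23 0")

```text
clock: 16.8
tool_pos: [0.4113, 0.0859, 0.2209]
tcp_rot: [1.0, -0.0, 0.002, -0.0]
ft_force: [-0.5, 1.1, 1.1]
gripper_width: 0.951
grip_force: 0.0
```

>>> step_arm(moves="1 0 0 0 0; 1 0 0 0 0; 1 0 0 0 0")

```text
clock: 17.1
tool_pos: [0.4111, 0.0855, 0.2175]
tcp_rot: [1.0, -0.0, -0.0, 0.0]
ft_force: [-0.4, 0.7, -0.3]
gripper_width: 1.001
grip_force: 0.0
```

```bash
python3 - <<'E'
from h import *
T=wpose();print(robot.state()['clock'],T[:3,3].round(4))
im,d=eyes.snapshot('wrist');np.savez('pics/w6',im=im,d=d,T=T)
P=wcloud(d,T);x,y,h=P[...,0],P[...,1],P[...,2]
m=(abs(x-.505)<.03)&(abs(y-.052)<.03)&(h>.065)&(h<.12)
print(m.sum(),np.percentile(h[m],[5,50,95]).round(4),x[m].mean().round(4),y[m].mean().round(4))
for f in ['w2','w6']:
    w=np.load('pics/%s.npz'%f);c=(.5377,.04) if f=='w2' else (x[m].mean(),y[m].mean())
    o=ortho(w['im'],w['T'],.078,c[0]-.025,c[0]+.025,c[1]-.025,c[1]+.025,8000)
    hsv=cv2.cvtColor(o,cv2.COLOR_RGB2HSV)
    b=((hsv[...,1]<45)&(hsv[...,2]>170)).astype(np.uint8)*255
    b=cv2.morphologyEx(b,cv2.MORPH_OPEN,np.ones((9,9)))
    cs=max(cv2.findContours(b,0,1)[0],key=cv2.contourArea);r=cv2.minAreaRect(cs)
    print(f,r,'x',c[0]+.025-r[0][1]/8000,'y',c[1]+.025-r[0][0]/8000)
save('k.png',o)
E
```

```text
17.1 [0.4111 0.0855 0.2175]
805 [0.0788 0.0805 0.0819] 0.5045 0.0515
w2 ((198.23779296875, 199.8597412109375), (226.60548400878906, 222.51951599121094), 6.340191841125488) x 0.5377175323486328 y 0.04022027587890625
w6 ((205.0, 198.5), (219.0, 226.0), 90.0) x 0.5046881926016205 y 0.05084745384393717
```

Dog is upright again (top flat at 0.079, yaw 0) at x 0.5047, y 0.052. Regrasp, this time lifting with −z.

>>> step_arm(moves="1 32 11 0 0; 1 32 11 0 0; 1 30 11 10 0; 1 0 0 40 0; 1 0 0 40 0; 1 0 0 0 0; 1 0 0 0 0")

```text
clock: 17.85
tool_pos: [0.5048, 0.0524, 0.1276]
tcp_rot: [1.0, -0.0, -0.001, -0.0]
ft_force: [-0.7, 0.2, 1.4]
gripper_width: 0.995
grip_force: 0.0
```

>>> step_arm(moves="1 0 0 30 0; 1 0 0 30 0; 1 0 0 16 0; 0.3 0 0 0 0; 0.2 0 0 0 0; 0.2 0 0 0 0; 0.2 0 0 0 0; 0.2 0 0 0 0", newtons=45)

```text
clock: 18.65
tool_pos: [0.5053, 0.0527, 0.0531]
tcp_rot: [1.0, -0.0, 0.001, 0.0]
ft_force: [-0.3, 0.1, -0.0]
gripper_width: 0.614
grip_force: 0.0
```

>>> step_arm(moves="0.2 0 0 0 0; 0.2 0 0 0 0; 0.2 0 0 0 0; 0.2 0 0 0 0; 0.2 0 0 0 0; 0.2 0 0 0 0; 0.2 0 0 0 0")

```text
clock: 19.35
tool_pos: [0.5047, 0.0528, 0.0521]
tcp_rot: [1.0, -0.0, 0.0, 0.0]
ft_force: [-1.4, 0.1, 0.1]
gripper_width: 0.299
grip_force: 45.0
```

>>> step_arm(moves="0.2 0 0 -20 0; 0.2 0 0 -40 0; 0.2 0 0 -40 0; 0.2 0 0 -40 0; 0.2 10 45 0 0; 0.2 10 45 0 0; 0.2 10 45 0 0; 0.2 10 45 0 0")

```text
clock: 20.15
tool_pos: [0.5446, -0.1289, 0.192]
tcp_rot: [1.0, 0.0, -0.0, -0.0]
ft_force: [0.8, -0.0, -1.9]
gripper_width: 0.298
grip_force: 45.0
```

>>> step_arm(moves="0.2 10 45 0 0; 0.2 10 45 0 0; 0.2 5 45 0 0; 0.2 5 45 0 0; 0.2 0 30 0 0; 0.2 0 0 0 0.021; 0.2 0 0 0 0; 0.2 0 0 0 0")

```text
clock: 20.95
tool_pos: [0.5746, -0.336, 0.1918]
tcp_rot: [1.0, -0.01, -0.0, -0.0]
ft_force: [0.4, 0.4, -1.9]
gripper_width: 0.302
grip_force: 45.0
```

>>> step_arm(moves="0.2 0.5 3 20 0; 0.2 0 0 25 0; 0.2 0 0 15 0; 0.2 0 0 5 0; 0.2 0 0 0 0; 0.2 0 0 0 0")

```text
clock: 21.55
tool_pos: [0.5758, -0.34, 0.1285]
tcp_rot: [1.0, -0.01, 0.001, 0.001]
ft_force: [-0.1, -0.4, -1.4]
gripper_width: 0.304
grip_force: 45.0
```

>>> step_arm(moves="0.2 0 0 2 0; 0.2 0 0 2 0; 0.2 0 0 2 0; 0.2 0 0 0 0; 0.2 0 0 0 0")

```text
clock: 22.05
tool_pos: [0.575, -0.3402, 0.1211]
tcp_rot: [1.0, -0.011, -0.0, -0.0]
ft_force: [-0.3, 0.6, -2.1]
gripper_width: 0.302
grip_force: 45.0
```

>>> step_arm(moves="0.2 0 -0.6 1.5 0; 0.2 0 0 1.5 0; 0.2 0 0 0 0; 0.2 0 0 0 0")

```text
clock: 22.45
tool_pos: [0.575, -0.3395, 0.1179]
tcp_rot: [1.0, -0.011, -0.0, -0.0]
ft_force: [0.1, 2.1, -1.5]
gripper_width: 0.306
grip_force: 45.0
```

>>> step_arm(moves="0.2 0 0 1.5 0; 0.2 0 0 1.5 0; 0.2 0 0 0 0; 0.2 0 0 0 0")

```text
clock: 22.85
tool_pos: [0.575, -0.3395, 0.1148]
tcp_rot: [1.0, -0.011, -0.0, -0.0]
ft_force: [0.0, 2.4, -2.7]
gripper_width: 0.303
grip_force: 45.0
```

In the hole: 9 mm deep, only a slight side force. Ease +y and press past the ball.

>>> step_arm(moves="0.2 0 -0.4 1 0; 0.2 0 0 1 0; 0.2 0 0 1 0; 0.2 0 0 0 0")

```text
clock: 23.25
tool_pos: [0.5751, -0.3394, 0.1121]
tcp_rot: [1.0, -0.011, 0.0, 0.0]
ft_force: [-0.7, 1.2, -1.3]
gripper_width: 0.301
grip_force: 45.0
```

>>> step_arm(moves="0.2 0 0 1 0; 0.2 0 0 1 0; 0.2 0 0 1 0; 0.2 0 0 0 0")

```text
clock: 23.65
tool_pos: [0.5752, -0.3385, 0.1094]
tcp_rot: [1.0, -0.01, -0.0, -0.001]
ft_force: [-2.5, 5.3, 3.1]
gripper_width: 0.302
grip_force: 45.0
```

>>> step_arm(moves="0.2 0 0 1 0; 0.2 0 0 1 0; 0.2 0 0 0 0")

```text
clock: 23.95
tool_pos: [0.575, -0.3385, 0.1071]
tcp_rot: [1.0, -0.01, -0.0, -0.001]
ft_force: [-0.3, 5.4, 0.8]
gripper_width: 0.302
grip_force: 45.0
```

>>> step_arm(moves="0.2 0 0 1.5 0; 0.2 0 0 1.5 0; 0.2 0 0 0 0; 0.2 0 0 0 0")

```text
clock: 24.35
tool_pos: [0.575, -0.3385, 0.1037]
tcp_rot: [1.0, -0.011, -0.0, -0.001]
ft_force: [-0.9, 5.2, -0.1]
gripper_width: 0.301
grip_force: 45.0
```

>>> step_arm(moves="0.2 0 0 2 0; 0.2 0 0 2 0; 0.2 0 0 2 0; 0.2 0 0 2 0; 0.2 0 0 0 0")

```text
clock: 24.85
tool_pos: [0.575, -0.3385, 0.0958]
tcp_rot: [1.0, -0.011, -0.0, -0.001]
ft_force: [0.4, 5.6, -1.0]
gripper_width: 0.299
grip_force: 45.0
```

>>> step_arm(moves="0.2 0 0 2 0; 0.2 0 0 2 0; 0.2 0 0 2 0; 0.2 0 0 1 0; 0.2 0 0 0 0")

```text
clock: 25.35
tool_pos: [0.575, -0.3386, 0.0888]
tcp_rot: [1.0, -0.011, -0.0, -0.001]
ft_force: [0.3, 4.8, -0.9]
gripper_width: 0.301
grip_force: 45.0
```

>>> step_arm(moves="0.2 0 0 1 0; 0.2 0 0 1 0; 0.2 0 0 1 0; 0.2 0 0 0 0; 0.2 0 0 0 0")

```text
clock: 25.85
tool_pos: [0.575, -0.3386, 0.0855]
tcp_rot: [1.0, -0.011, -0.0, -0.001]
ft_force: [1.0, 5.6, -3.3]
gripper_width: 0.305
grip_force: 45.0
```

>>> step_arm(moves="0.2 0 0 1 0; 0.2 0 0 1 0; 0.2 0 0 1 0; 0.2 0 0 0 0; 0.2 0 0 0 0")

```text
clock: 26.35
tool_pos: [0.5748, -0.3393, 0.0825]
tcp_rot: [1.0, -0.011, -0.0, -0.0]
ft_force: [-0.6, 3.2, -4.9]
gripper_width: 0.301
grip_force: 45.0
```

>>> step_arm(moves="0.2 0 0 1 0; 0.2 0 0 1 0; 0.2 0 0 0 0; 0.2 0 0 0 0")

```text
clock: 26.75
tool_pos: [0.5751, -0.3395, 0.0814]
tcp_rot: [1.0, -0.011, 0.0, 0.0]
ft_force: [-1.5, 3.0, -2.5]
gripper_width: 0.301
grip_force: 45.0
```

>>> step_arm(moves="0.2 0 0 0.5 0; 0.2 0 0 0 0; 0.2 0 0 0 0")

```text
clock: 27.05
tool_pos: [0.5752, -0.3395, 0.081]
tcp_rot: [1.0, -0.011, 0.0, 0.0]
ft_force: [-1.5, 2.5, -0.4]
gripper_width: 0.303
grip_force: 45.0
```

>>> step_arm(moves="0.2 0 0 0.5 0; 0.2 0 0 0 0; 0.2 0 0 0 0")

```text
clock: 27.35
tool_pos: [0.5752, -0.3395, 0.0803]
tcp_rot: [1.0, -0.011, 0.0, 0.0]
ft_force: [-0.5, 2.0, -0.2]
gripper_width: 0.304
grip_force: 45.0
```

>>> step_arm(moves="0.2 0 0 0.5 0; 0.2 0 0 0 0; 0.2 0 0 0 0")

```text
clock: 27.65
tool_pos: [0.5752, -0.3394, 0.0796]
tcp_rot: [1.0, -0.011, 0.0, 0.0]
ft_force: [-0.7, 2.1, -0.7]
gripper_width: 0.306
grip_force: 45.0
```

>>> step_arm(moves="0.2 0 0 0.5 0; 0.2 0 0 0 0; 0.2 0 0 0 0")

```text
clock: 27.95
tool_pos: [0.5752, -0.3394, 0.0791]
tcp_rot: [1.0, -0.011, 0.0, 0.0]
ft_force: [-0.0, 0.6, 0.0]
gripper_width: 0.303
grip_force: 45.0
```

>>> step_arm(moves="0.2 0 0 0.5 0; 0.2 0 0 0 0; 0.2 0 0 0 0")

```text
clock: 28.25
tool_pos: [0.5752, -0.3394, 0.0786]
tcp_rot: [1.0, -0.011, 0.0, 0.0]
ft_force: [-0.6, 1.6, -2.1]
gripper_width: 0.301
grip_force: 45.0
```

>>> step_arm(moves="0.2 0 0 0.5 0; 0.2 0 0 0 0; 0.2 0 0 0 0")

```text
clock: 28.55
tool_pos: [0.5751, -0.3394, 0.0781]
tcp_rot: [1.0, -0.011, 0.0, 0.0]
ft_force: [-1.0, 0.8, -2.1]
gripper_width: 0.305
grip_force: 45.0
```

>>> step_arm(moves="0.2 0 0 0.5 0; 0.2 0 0 0 0; 0.2 0 0 0 0")

```text
clock: 28.85
tool_pos: [0.5752, -0.3394, 0.0777]
tcp_rot: [1.0, -0.011, 0.0, 0.0]
ft_force: [0.1, 1.3, -2.3]
gripper_width: 0.3
grip_force: 45.0
```

>>> step_arm(moves="0.2 0 0 0.5 0; 0.2 0 0 0 0; 0.2 0 0 0 0")

```text
clock: 29.15
tool_pos: [0.5751, -0.3394, 0.0772]
tcp_rot: [1.0, -0.011, 0.0, 0.0]
ft_force: [0.0, 0.7, -1.6]
gripper_width: 0.304
grip_force: 45.0
```

>>> step_arm(moves="0.2 0 0 0.4 0; 0.2 0 0 0 0; 0.2 0 0 0 0")

```text
clock: 29.45
tool_pos: [0.5752, -0.3394, 0.0772]
tcp_rot: [1.0, -0.011, 0.0, 0.0]
ft_force: [-1.3, 0.9, 2.8]
gripper_width: 0.302
grip_force: 45.0
```

Shoulder contact (fingers still 5 mm above the board). Press on to about 13–15 N.

>>> step_arm(moves="0.2 0 0 0.4 0; 0.2 0 0 0 0; 0.2 0 0 0 0")

```text
clock: 29.75
tool_pos: [0.5752, -0.3394, 0.0772]
tcp_rot: [1.0, -0.011, 0.0, 0.0]
ft_force: [-2.0, 2.2, 5.6]
gripper_width: 0.299
grip_force: 45.0
```

>>> step_arm(moves="0.2 0 0 0.3 0; 0.2 0 0 0 0; 0.2 0 0 0 0")

```text
clock: 30.05
tool_pos: [0.5752, -0.3394, 0.0772]
tcp_rot: [1.0, -0.011, 0.0, 0.0]
ft_force: [-2.8, 2.2, 6.9]
gripper_width: 0.299
grip_force: 45.0
```

>>> step_arm(moves="0.2 0 0 0.4 0; 0.2 0 0 0 0; 0.2 0 0 0 0")

```text
clock: 30.35
tool_pos: [0.5752, -0.3394, 0.0772]
tcp_rot: [1.0, -0.011, 0.0, 0.0]
ft_force: [-4.4, 2.8, 9.0]
gripper_width: 0.304
grip_force: 45.0
```

>>> step_arm(moves="0.2 0 0 0.4 0; 0.2 0 0 0 0; 0.2 0 0 0 0")

```text
clock: 30.65
tool_pos: [0.5752, -0.3394, 0.0772]
tcp_rot: [1.0, -0.011, 0.0, 0.0]
ft_force: [-4.7, 3.2, 11.2]
gripper_width: 0.302
grip_force: 45.0
```

>>> step_arm(moves="0.2 0 0 0.5 0; 0.2 0 0 0 0; 0.2 0 0 0 0")

```text
clock: 30.95
tool_pos: [0.5752, -0.3394, 0.0771]
tcp_rot: [1.0, -0.011, 0.001, 0.0]
ft_force: [-4.3, 3.9, 13.1]
gripper_width: 0.3
grip_force: 45.0
```

>>> step_arm(moves="0.2 0 0 -1 0; 0.2 0 0 -1 0; 0.35 0 0 0 0; 0.45 0 0 0 0; 0.5 0 0 0 0; 0.5 0 0 0 0; 0.5 0 0 -40 0; 0.5 0 0 -40 0")

```text
clock: 31.75
tool_pos: [0.5744, -0.3388, 0.1562]
tcp_rot: [1.0, -0.011, -0.001, -0.001]
ft_force: [1.2, -0.7, 0.0]
gripper_width: 0.501
grip_force: 0.0
```

Bedded at about 15 N and released. Move behind the stone and check the dog's head against the set dog by depth.

>>> step_arm(moves="1 -40 -17 -20 0; 1 -40 -17 -20 0; 1 -40 -17 0 0; 1 -40 -17 0 0; 1 0 0 0 0; 1 0 0 0 0")

```text
clock: 32.35
tool_pos: [0.4165, -0.268, 0.1975]
tcp_rot: [1.0, -0.011, 0.001, 0.001]
ft_force: [0.2, -0.6, 0.3]
gripper_width: 0.966
grip_force: 0.0
```

```bash
cat > st.py <<'E'
from h import *
T=wpose();print(robot.state()['clock'],T[:3,3].round(4))
im,d=eyes.snapshot('wrist');P=wcloud(d,T);x,y,h=P[...,0],P[...,1],P[...,2]
for c,n in [((.5775,-.219),'set'),((.575,-.340),'loose')]:
    m=(abs(x-c[0])<.02)&(abs(y-c[1])<.02)&(h>.095)&(h<.12);q=P[m]
    r=cv2.minAreaRect((q[:,:2]*1000).astype(np.float32));print(n,len(q),np.median(q[:,2]).round(4),np.round(r[0],1),np.round(r[1],1),round(r[2],1))
    A=np.c_[q[:,:2]-q[:,:2].mean(0),np.ones(len(q))];print('  slopes',np.linalg.lstsq(A,q[:,2],rcond=None)[0][:2].round(3))
m=(h>.102)&(h<.115)&(x>.4)&(x<.545)&(y<-.15)&(y>-.4);q=P[m]
r=cv2.minAreaRect((q[:,:2]*1000).astype(np.float32));print('stone',r,np.median(q[:,2]))
m=(abs(h-.073)<.004)&(x>.62-.02)&(x<.66)
E
python3 st.py
```

```text
32.35 [ 0.4165 -0.268   0.1975]
set 1014 0.1055 [ 576.6 -220.4] [28.9 27.4] 88.1
  slopes [0.086 0.052]
loose 1032 0.1055 [ 574.5 -340.3] [28.3 28.3] 88.6
  slopes [ 0.074 -0.061]
stone ((479.9471130371094, -267.9579772949219), (150.27589416503906, 50.557369232177734), 86.83399963378906) 0.1075228294476499
```

Both heads are at 0.1055: the dog is home and square. Descend behind the stone.

>>> step_arm(moves="1 0 0 40 0; 1 0 0 40 0; 1 0 0 25 0; 1 0 0 14 0; 1 0 0 0 0; 1 0 0 0 0")

```text
clock: 33.0
tool_pos: [0.4176, -0.2686, 0.0778]
tcp_rot: [1.0, -0.01, 0.0, 0.0]
ft_force: [-0.1, 0.8, 0.3]
gripper_width: 1.0
grip_force: 0.0
```

>>> step_arm(moves="1 6 0 0 0; 1 6 0 0 0; 1 4 0 0 0; 1 4 0 0 0; 1 4 0 0 0; 1 0 0 0 0")

```text
clock: 33.6
tool_pos: [0.441, -0.2684, 0.0779]
tcp_rot: [1.0, -0.01, 0.0, 0.0]
ft_force: [-0.2, -0.7, 0.4]
gripper_width: 1.0
grip_force: 0.0
```

>>> step_arm(moves="1 4 0 0 0; 1 4 0 0 0; 1 4 0 0 0; 1 4 0 0 0; 1 4 0 0 0; 1 4 0 0 0; 1 4 0 0 0; 1 0 0 0 0")

```text
clock: 34.4
tool_pos: [0.4696, -0.2691, 0.0777]
tcp_rot: [1.0, -0.011, 0.001, 0.0]
ft_force: [0.3, -0.4, -0.6]
gripper_width: 0.998
grip_force: 0.1
```

>>> step_arm(moves="1 3 0 0 0; 1 3 0 0 0; 1 2 0 0 0; 1 2 0 0 0; 1 2 0 0 0; 1 0 0 0 0")

```text
clock: 35.0
tool_pos: [0.481, -0.2693, 0.0778]
tcp_rot: [1.0, -0.011, 0.0, 0.0]
ft_force: [-2.1, 0.1, -1.1]
gripper_width: 1.002
grip_force: 0.7
```

>>> step_arm(moves="1 1.5 0 0 0; 1 1.5 0 0 0; 1 1 0 0 0; 1 1 0 0 0; 1 0 0 0 0")

```text
clock: 35.5
tool_pos: [0.4858, -0.2694, 0.0778]
tcp_rot: [1.0, -0.011, 0.0, 0.0]
ft_force: [-2.5, 0.2, -0.2]
gripper_width: 0.997
grip_force: 1.1
```

>>> step_arm(moves="1 1 0 0 0; 1 1 0 0 0; 1 0.5 0 0 0; 1 0 0 0 0")

```text
clock: 35.9
tool_pos: [0.4882, -0.2694, 0.0778]
tcp_rot: [1.0, -0.011, 0.0, 0.0]
ft_force: [-3.3, -0.2, -1.8]
gripper_width: 0.998
grip_force: 1.2
```

>>> step_arm(moves="1 0.7 0 0 0; 1 0.7 0 0 0; 1 0 0 0 0")

```text
clock: 36.2
tool_pos: [0.4895, -0.2695, 0.0777]
tcp_rot: [1.0, -0.011, -0.0, 0.0]
ft_force: [-2.7, -0.0, -0.4]
gripper_width: 0.999
grip_force: 1.5
```

>>> step_arm(moves="1 0.5 0 0 0; 1 0.5 0 0 0; 1 0 0 0 0")

```text
clock: 36.5
tool_pos: [0.4895, -0.2695, 0.0777]
tcp_rot: [1.0, -0.011, -0.001, -0.0]
ft_force: [-7.4, -0.8, 2.2]
gripper_width: 0.996
grip_force: 3.6
```

>>> step_arm(moves="1 0.5 0 0 0; 1 0.5 0 0 0; 1 0 0 0 0")

```text
clock: 36.8
tool_pos: [0.4896, -0.2694, 0.0778]
tcp_rot: [1.0, -0.01, -0.002, -0.0]
ft_force: [-10.8, -0.3, 4.3]
gripper_width: 0.994
grip_force: 5.5
```

Stone bears on the dogs with roughly 8 N. Back off and verify.

>>> step_arm(moves="1 -3 0 0 0; 1 -10 0 0 0; 1 -30 0 0 0; 1 -30 0 0 0; 1 0 0 -40 0; 1 0 0 -40 0; 1 0 0 -40 0; 1 0 0 0 0")

```text
clock: 37.6
tool_pos: [0.4209, -0.2699, 0.2034]
tcp_rot: [1.0, -0.011, 0.005, 0.004]
ft_force: [1.6, 0.1, -0.5]
gripper_width: 1.002
grip_force: 0.0
```

```bash
python3 st.py; python3 - <<'E'
from h import *
w=wpose();im,d=eyes.snapshot('wrist');save('z.png',ortho(im,w,.072,.38,.66,-.44,-.11,2000))
E
```

```text
37.6 [ 0.4209 -0.2699  0.2034]
set 1011 0.1055 [ 577.3 -220.3] [29.  29.1] 87.7
  slopes [0.076 0.038]
loose 1081 0.1053 [ 572.  -343.1] [33.9 33.6] 88.8
  slopes [0.148 0.006]
stone ((525.8011474609375, -267.8384704589844), (150.339599609375, 40.28834915161133), 89.26277160644531) 0.10753974960764856
```

View pics/z.png

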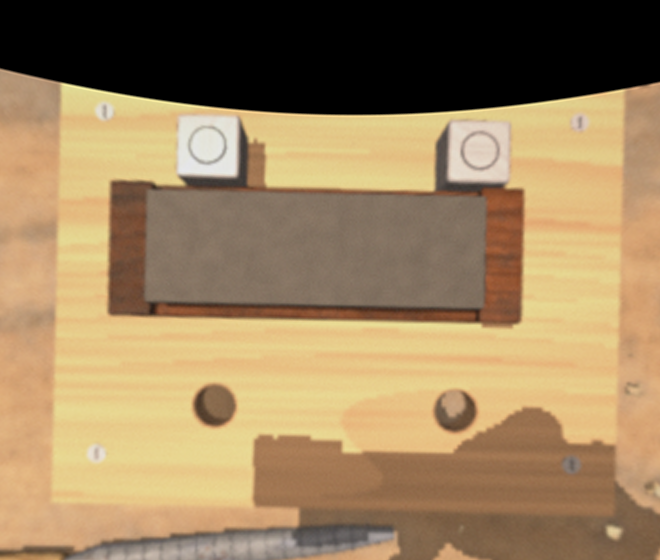

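The picture shows the stone's far side bearing on both heads, at (212,150) and (475,155). Its edges are parallel to the board's (slope about 0.02), and the loose dog is square and flush. Handing in.

```bash
python3 -c "
from h import *
print(order.close_job())"
```

```text
the job is handed in; nothing more can be done
None
```

The loose dog is bedded in the right far hole (pressed to about 15 N and released), the oilstone sits snug and square against both dogs, and the job is handed in; along the way a wrong-sign move tipped the dog over on the bench, so I stood it up and regrasped it.

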